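Load the tilted test plate and slide it to the click stop

TASK

Take the tall test plate out of the rack and stand it square and centred on the carriage of the optical rail, its foot behind the low ledge and its back leaning on the upright rest; set it down gently, without knocking it, and let go of it. Then take the carriage by its upright grip and slide it towards the camera lens until the click stop's ball drops into the notch, without running on through it, and finish there still gripping the carriage at the click for the exposure. The plate must still be leaning on its rest, and the short plates and the other things on the bench stay where they are.

Things in the scene. Friction and masses are not known exactly. Their poses are not given: they have to be found in the camera images.
- plate_center (a point): centre of the tall test plate: plain aluminium, 70 mm wide (its x), 10 mm thick (its y), 105 mm tall (its z, up in the rack), 0.14 to 0.28 kg, both faces alike. It stands in one of the three rack slots (13 mm wide; walls to 32 mm above the bench), its foot 10 mm above the bench; it lifts straight up, grasped across its thickness near the top
- carriage: carriage on the optical rail, about 0.9 kg; origin at the middle of the top of its stage plate (100 x 120 mm), 62 mm above the bench. It slides along its own y only, +y towards the camera lens, with about 1.5 N friction. It starts at the end away from the lens; the click is 0.12 to 0.25 m farther on. The plate goes on the stage between rest and ledge
- rest_edge (a point): middle of the top front edge of the black upright rest on the carriage: 80 mm wide, its front face upright, 35 mm towards -y from the carriage's origin, 58 mm tall above the stage. Same axes as the carriage. The plate's top tips towards -y so that its back lies on this edge
- ledge_foot (a point): middle of the foot of the inner face (facing the rest) of the low ledge on the stage: 80 mm wide, 6 mm high, 37 mm in front (+y) of the rest's face. Same axes as the carriage. The plate's foot stands between the two; near the ledge it leans 20 to 25 degrees from upright
- carriage_grip (a point): on the axis of the carriage's grip, an upright round black post of 20 mm diameter at the robot's side of the carriage, 122 mm towards -x from its origin, standing from 62 to 120 mm above the bench on an 8 mm thick arm; this point is 96 mm above the bench. Same axes as the carriage
- carriage_notch (a point): the middle of the V notch (10 mm wide, 4 mm deep) in the steel index bar along the carriage's +x flank, 38 mm above the bench. The bar is 90 mm long plus a 12 mm ramp at each end. The carriage is at the click when this point is level with the ball, measured along the carriage's y
- clickstop_ball (a point): centre of the 10 mm spring ball of the click stop (dark block 40 mm wide, 54 mm tall, black lever, white line on top level with the ball), clamped to the rail's far side, somewhere else each time; 38 mm above the bench, same axes as the carriage. From 5 mm off the click the ball sinks into the notch; from 3 mm it draws a free carriage home; leaving takes about 12 N
- rail: the optical rail on the bench, along its own y (+y to the camera), same axes as the carriage. Pushing the carriage takes about 2 N; some 53 to 44 mm before the click the bar's ramp pushes the ball in (up to 9 N), then the ball rides on the flat bar (about 3 to 4 N) until the notch. The carriage can run on 40 mm or more past the click to its end stop
- rack: fixed black plate rack, 96 mm (x) by 150 mm (y), three slots across it 50 mm apart along its y; origin at the middle of its underside
- short_a: bystander: short aluminium plate, 70 x 10 x 55 mm, in another slot of the rack; origin at the middle of its foot
- short_b: bystander: the second short plate, like the first, in the remaining slot
- screwdriver: bystander: screwdriver lying on the bench
- loupe: bystander: black loupe, 42 mm in diameter, 40 mm tall
- slide_box: bystander: flat closed box 60 x 90 x 28 mm
- canister: bystander: white jar with black lid, 52 mm in diameter, 65 mm tall
- clamp: bystander: spare post clamp with a lever, about 50 mm in size
- lens_cap: bystander: round black lens cap, 68 mm in diameter, 10 mm thick
Mind the look-alikes: they are no part of the job. What is shaped like the part that bears plate_center but blue or yellow is not meant.

How it is judged:
On the way:
1. the tall plate leans on the rest of the carriage, let go, with the carriage still well before the click (angle between plate_center's own z axis and vertical between 0.157 and 0.54 rad and angle between the x axis of plate_center and the x axis of carriage, either way round below 0.25 rad and x of plate_center in the frame of carriage between -0.02 and 0.02 m and y of plate_center in the frame of carriage between -0.045 and -0.01 m and z of plate_center in the frame of carriage between 0.045 and 0.056 m and contact force between plate and carriage above 0.3 N and contact force between the fingers and plate below 0.05 N and linear speed of plate below 0.02 m/s and y of carriage_notch in the frame of clickstop_ball below -0.05 m), for 0.3 s.
At the end, for the whole second after the job is handed in: the fingers still grip the carriage (over 3 N), at rest with its notch within 2.5 mm of the ball along the rail; the tall plate, untouched and at rest, stands between ledge and rest, tipped back 9 to 31 degrees, within 20 mm of the middle and 14 degrees of square (angle between plate_center's own z axis and vertical between 0.157 and 0.54 rad and angle between the x axis of plate_center and the x axis of carriage, either way round below 0.25 rad and x of plate_center in the frame of carriage between -0.02 and 0.02 m and y of plate_center in the frame of carriage between -0.045 and -0.01 m and z of plate_center in the frame of carriage between 0.045 and 0.056 m and contact force between plate and carriage above 0.3 N and contact force between the fingers and plate below 0.05 N and linear speed of plate below 0.02 m/s and y of carriage_notch in the frame of clickstop_ball between -0.0025 and 0.0025 m and linear speed of carriage below 0.01 m/s and contact force between the fingers and carriage above 3 N); the arm keeps its last pose, push and grip.
It fails at once if the carriage was run through the click (more than 15 mm past it) (y of carriage_notch in the frame of clickstop_ball above 0.015 m).
It fails at once if the tall plate was tipped over (angle between plate_center's own z axis and vertical above 0.9 rad).
It fails at once if the plate was knocked hard on the carriage (contact force between plate and carriage above 80 N).
It fails at once if a short plate was disturbed (distance of any of short_a, short_b from where it was at the start of the episode above 0.02 m).
It fails at once if a bystander was disturbed (distance of any of screwdriver, loupe, slide_box, canister, clamp, lens_cap from where it was at the start of the episode above 0.03 m).
It also fails if it takes over 64 s, if anything falls off the work surface, if the arm or the gripper's body presses on something with over 40 N, if the wrist force passes 120 N, or if a joint passes its speed limit or range.

ROBOT

A 6-joint arm with a two-finger parallel gripper is mounted at the origin on the work surface. World frame = base frame: x ahead of the robot, y to its left, z up, the work surface at z = 0. Lengths are in m, angles in rad, forces in N, time in s.
With the tool pointing down it reaches from about 0.325 to 0.925 m from the base axis. Payload 3.1 kg.
Tool frame: the origin (TCP) lies at the very end of the fingers, on their centre line; the grasp point (between the pads) lies 19 mm behind it; z points along the fingers, y is the direction in which the jaws open and shut (so a half turn about z gives the same grasp; the last joint's range is limited). The gripper opens to 85 mm and grips with 20 to 120 N. Pads are 22 mm wide; open, the fingers measure 114 mm over their backs; the gripper's body (76 mm by 85 mm) begins 54 mm behind the grasp point. The pads swing forward as they close: fully open they stand 13 mm farther back than shut.
Start: joints at [1.147, 0.217, 1.613, -0, 1.311, -0.112], TCP at [0.192, 0.595, 0.231] pointing down, gripper open.
Joint ranges: [-2.75, 2.75], [-0.78, 2.1], [0.31, 2.55], [-1.13, 4.27], [0.13, 2.63], [-2.58, 2.58]. Speed limits (rad/s): [2.79, 2.79, 3.14, 3.14, 3.14, 3.14].

INTERFACE

Orientations are given as a unit quaternion [w, x, y, z].
In Python, from bench import get_obs, snapshot, hand_in gives the robot as it stands.
- The arm moves only by the tool carry_out, never from a script. Its argument "series" is a list that holds one entry, the list of rows, each a list of 7 numbers: the opening, from -1 (shut) to 1 (fully open), then the shift along the tool's x, y, z in m, then the turn, a rotation vector about the tool's x, y, z in degrees. In form: [[[fingers, x, y, z, ax, ay, az], ...]]. A call has exactly 10 rows; each row shifts and turns the commanded pose from where the row before left it, along the tool's axes as they then stand; what a row does not reach is not made up. A row lasts 1/8 s, in which the tool goes at most 62.5 mm and 10.7 degrees, less where a joint would pass 70% of its speed; a pose out of reach is approached as far as the arm can. A call is refused whole if a number of a shift passes 0.0625 or a number of a turn 10.7, either way. A call with a gripper value outside its range is refused whole. The fingers move at their own pace and stop on an object; "squeeze" is the grip in N (left out, the last holds). Time passes only in rows, so rows that do not move let the fingers close, or fill a call up. It gives the time, the measured TCP pose, the force and the opening at its end, in the units of the state.
- get_obs(): the state, without advancing time (a new reading comes with each control period).
- snapshot(name): name is "scene" or "top" or "wrist"; returns a dict with "image" (420x560x3 uint8, blue, green, red), "fx", "fy", "cx", "cy" (pixels), "R" (3x3) and "t" (3): a world point X has camera coordinates R X + t; the wrist camera has in their place "hand_eye" (4x4, takes a point from camera to tool coordinates, whose origin is the TCP and whose axes are the flange's). Camera axes: x right, y down, z forward; pixel columns grow to the right and rows downward; lengths in m; the calibration is good to about 2 mm. The wrist camera is an equidistant fisheye: a pixel r from the principal point sees the ray r / f radians off the axis. A picture is of the moment at which its call begins: read the wrist's pose just before it. There is no depth.
- hand_in(): hands the job in, once; it reports no verdict.
The state is a dict: "clock": time; "joint_pos": joint angles; "dq": joint speeds; "effort": joint torques, N m; "position": TCP position; "orientation": TCP orientation; "contact_force": force on the tool from outside, world axes, zero at the start; "moment": the same for the moment, N m; "grip_width": finger opening in m.
Only numpy, scipy, OpenCV 4.12 (cv2) and the standard library are available. Lean on these libraries where they do the work, as an engineer would, in place of code of your own. Each camera call takes 0.05 s, during which the arm holds its last target. There are 200 camera calls.

## Working session

There is one attempt and no reset: what is moved stays moved. The work goes in short steps, Python scripts to look and compute and a tool call to move; the robot and the scene stay as the last step left them, time stands still between calls to the robot, and variables do not carry over. Pictures are saved under pics/ and viewed, about 8 in all and at most 12, crops included, and the job is handed in when it is done.

Besides the shell and the picture viewer there is one more tool, called after "Emit:" as name(argument=value, ...), one argument or row to a line, values as JSON. carry_out: Moves the arm, as the interface text tells. Its arguments: {"type":"object","properties":{"series":{"type":"array","items":{"type":"array","items":{"type":"array","items":{"type":"number"}}}},"squeeze":{"type":"number"}},"required":["series"]}

```bash
mkdir -p pics; ls
cat > h.py <<'E'
import numpy as np,cv2
from bench import get_obs,snapshot,hand_in
from scipy.spatial.transform import Rotation as Ro
def Rq(q): return Ro.from_quat([q[1],q[2],q[3],q[0]]).as_matrix()
def snap(n,f):
    o=get_obs(); s=snapshot(n); cv2.imwrite('pics/'+f+'.png',s['image'])
    s['obs']=o; np.save('pics/'+f+'.npy',s,allow_pickle=True); return s
def load(f): return np.load('pics/'+f+'.npy',allow_pickle=True).item()
def ray(s,u,v):
    if 'hand_eye' in s:
        x=(u-s['cx'])/s['fx'];y=(v-s['cy'])/s['fy'];r=np.hypot(x,y)
        d=np.array([x/r*np.sin(r),y/r*np.sin(r),np.cos(r)]) if r>0 else np.array([0,0,1.])
        H=np.array(s['hand_eye']);R=Rq(s['obs']['orientation'])
        return R@H[:3,3]+np.array(s['obs']['position']),R@H[:3,:3]@d
    R=np.array(s['R']);t=np.array(s['t'])
    return -R.T@t,R.T@np.array([(u-s['cx'])/s['fx'],(v-s['cy'])/s['fy'],1])
def onz(s,u,v,z):
    c,d=ray(s,u,v); return c+d*(z-c[2])/d[2]
def tri(obs):
    A=0;b=0
    for s,u,v in obs:
        c,d=ray(s,u,v);d=d/np.linalg.norm(d);P=np.eye(3)-np.outer(d,d);A=A+P;b=b+P@c
    return np.linalg.solve(A,b)
def proj(s,X):
    X=np.array(X,float)
    if 'hand_eye' in s:
        H=np.array(s['hand_eye']);R=Rq(s['obs']['orientation'])
        p=H[:3,:3].T@(R.T@(X-np.array(s['obs']['position']))-H[:3,3])
        r=np.hypot(p[0],p[1]);th=np.arctan2(r,p[2])
        return s['cx']+s['fx']*th*p[0]/r,s['cy']+s['fy']*th*p[1]/r
    p=np.array(s['R'])@X+np.array(s['t']);return s['cx']+s['fx']*p[0]/p[2],s['cy']+s['fy']*p[1]/p[2]
E
python3 - <<'E'
from h import *
a=snap('scene','s0');b=snap('top','t0');w=snap('wrist','w0')
for s in(a,b): print(s['fx'],s['cx'],s['cy'],-np.array(s['R']).T@np.array(s['t']))
print(np.array(w['hand_eye']).round(4),w['fx']); print(get_obs())
E
```

```text
pics
444.9804158120581 284.07712491365254 203.82283307526276 [0.99602023 0.76738893 0.90570704]
531.0478270974667 284.3155167489056 221.81291360845438 [ 0.39132451 -0.06736976  1.28566865]
[[ 1.300e-03 -9.555e-01 -2.950e-01  7.460e-02]
 [ 1.000e+00  1.200e-03  8.000e-04 -4.000e-04]
 [-4.000e-04 -2.950e-01  9.555e-01 -1.422e-01]
 [ 0.000e+00  0.000e+00  0.000e+00  1.000e+00]] 325.19226210127806
{'clock': 0.15, 'joint_pos': array([ 1.14676864e+00,  2.17581834e-01,  1.61459221e+00, -2.42991503e-05,
        1.31130477e+00, -1.12202570e-01]), 'dq': array([-0.00126521, -0.00015882, -0.00447357,  0.00082022, -0.00155875,
       -0.00242485]), 'effort': array([ 7.16282125e-05, -3.97447443e+01, -3.04415882e+01, -1.48040904e-04,
        5.81294502e-03, -1.94451708e-06]), 'position': array([0.19147198, 0.59428112, 0.23025373]), 'orientation': array([-2.38515494e-04,  1.55278492e-01,  9.87870285e-01, -9.12497343e-04]), 'contact_force': array([ 0.09379883,  0.15635987, -0.40866237]), 'moment': array([ 0.01680778, -0.02828043, -0.00019237]), 'grip_width': 0.08535334429505435}
```

View pics/t0.png

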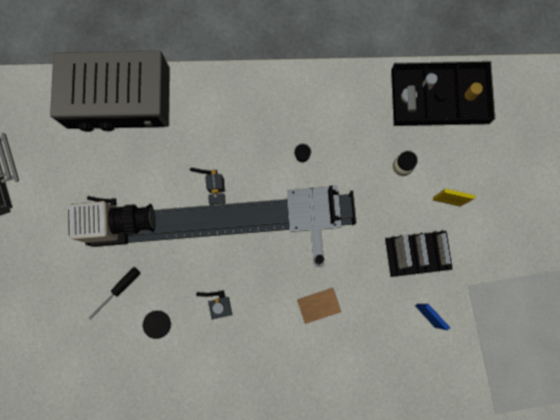

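View pics/s0.png

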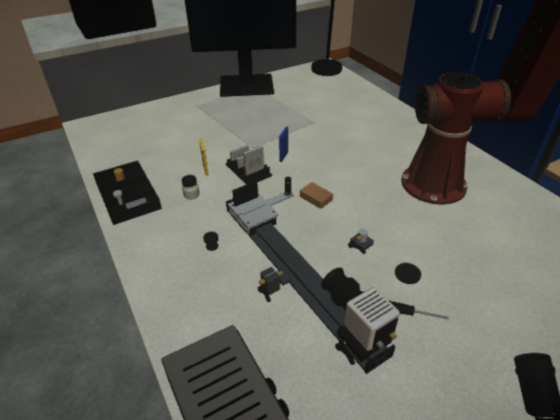

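The top view shows the lens at the left (130,218), the carriage at (313,208) with its grip at (319,259), the rack at (420,253) and the click stop at (215,190). Next I'll enlarge the rack and carriage in both views.

Run:
```python
from h import *
t=load('t0');s=load('s0')
a=cv2.resize(t['image'][175:285,270:470],None,fx=4,fy=4,interpolation=cv2.INTER_CUBIC)[:, :800]
b=cv2.resize(s['image'][130:230,190:340],None,fx=4,fy=4,interpolation=cv2.INTER_CUBIC)
cv2.imwrite('pics/c1.png',cv2.convertScaleAbs(a,alpha=1.6));cv2.imwrite('pics/c2.png',cv2.convertScaleAbs(b,alpha=1.6))
print(onz(t,319,259,.12),onz(t,420,253,.03),onz(t,217,190,.054),onz(t,313,208,.062))
```

```text
[ 0.47738982 -0.1315425   0.12      ] [ 0.49410603 -0.37526706  0.03      ] [0.64981953 0.10195389 0.054     ] [ 0.60105853 -0.12380022  0.062     ]
```

View pics/c1.png

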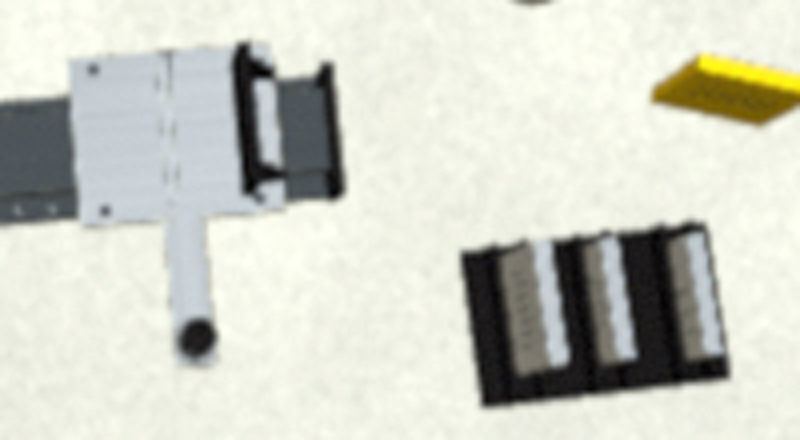

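View pics/c2.png

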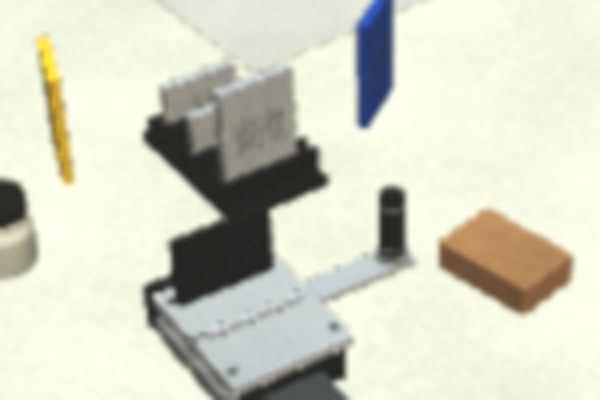

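The crops show the tall plate in the rack slot nearest the carriage, with its top face corners at roughly (531,242) to (570,360) in the first crop. Short plates fill the other two slots.

Run:
```python
from h import *
t=load('t0')
f=lambda u,v,z: onz(t,270+(u+.5)/4-.5,175+(v+.5)/4-.5,z)
P=[f(*p,.115) for p in[(531,242),(552,240),(570,360),(547,366)]]
print('plate',np.mean(P,0), 'xdir',(P[0]+P[1]-P[2]-P[3])/2)
C=[f(*p,.062) for p in[(72,60),(268,42),(283,209),(85,226)]]
print('car',np.mean(C,0));print('yaw y',(C[0]+C[3]-C[1]-C[2])/2,'x',(C[0]+C[1]-C[2]-C[3])/2)
K=[f(*p,.032) for p in[(463,253),(706,224),(730,376),(485,405)]]
print('rack',np.mean(K,0),(K[0]+K[3]-K[1]-K[2])/2,(K[0]+K[1]-K[2]-K[3])/2)
print('grip',f(198,337,.12))
R=Rq(get_obs()['orientation']);print(R.round(3))
```

```text
plate [ 0.49412713 -0.32644784  0.115     ] xdir [0.06754786 0.0060028  0.        ]
car [ 0.60086164 -0.12581896  0.062     ]
yaw y [-0.00826041  0.11521056  0.        ] x [0.09875077 0.00576425 0.        ]
rack [ 0.49364481 -0.3715126   0.032     ] [-0.01463294  0.14434629  0.        ] [0.0899641  0.00879063 0.        ]
grip [ 0.47765941 -0.13182364  0.12      ]
[[-0.952  0.307 -0.001]
 [ 0.307  0.952 -0.002]
 [ 0.    -0.002 -1.   ]]
```

```bash
cat >> h.py <<'E'
def yawR(deg,tilt=0):
    "tool down, tool x at world yaw deg; tilt = top tipped towards -y of the yawed frame"
    Z=Ro.from_euler('z',deg,degrees=True).as_matrix()
    return Z@Ro.from_euler('x',tilt,degrees=True).as_matrix()@np.diag([1.,-1,-1])
def plan(p1,R1,n,g,p0=None,R0=None,nd=4):
    o=get_obs(); p0=np.array(o['position']) if p0 is None else np.array(p0); R0=Rq(o['orientation']) if R0 is None else R0
    rv=Ro.from_matrix(R0.T@R1).as_rotvec(); p=p0.copy();R=R0.copy();rows=[]
    for k in range(1,n+1):
        w=p0+(np.array(p1)-p0)*k/n; s=(R.T@(w-p)).round(nd); Rt=R0@Ro.from_rotvec(rv*k/n).as_matrix()
        a=Ro.from_matrix(R.T@Rt).as_rotvec(degrees=True).round(1)
        p=p+R@s; R=R@Ro.from_rotvec(a,degrees=True).as_matrix(); rows.append([g,*(s+0).tolist(),*(a+0).tolist()])
    for i in range(0,n,10): print(str(rows[i:i+10]).replace(' ',''))
    print('end',p,np.linalg.norm(rv)*57.3); return p,R
E
python3 - <<'E'
from h import *
plan([.494,-.326,.25],yawR(5.5),18,1,nd=3)
E
```

```text
[[1,-0.032,-0.044,-0.001,0.0,0.0,8.7],[1,-0.038,-0.038,-0.001,0.0,0.0,8.7],[1,-0.043,-0.032,-0.001,0.0,0.0,8.7],[1,-0.047,-0.025,-0.001,0.0,0.0,8.7],[1,-0.051,-0.018,-0.001,0.0,0.0,8.7],[1,-0.053,-0.009,-0.001,0.0,0.0,8.7],[1,-0.054,-0.002,-0.001,0.0,0.1,8.7],[1,-0.053,0.006,-0.001,0.0,0.0,8.7],[1,-0.052,0.015,-0.001,0.0,0.0,8.7],[1,-0.049,0.022,-0.001,0.0,0.0,8.7]]
[[1,-0.045,0.03,-0.002,0.0,0.0,8.7],[1,-0.04,0.035,-0.001,0.0,0.0,8.7],[1,-0.035,0.042,-0.001,0.0,0.0,8.7],[1,-0.027,0.046,-0.001,0.0,0.0,8.7],[1,-0.02,0.05,-0.001,0.0,0.0,8.7],[1,-0.013,0.052,-0.001,0.0,0.0,8.7],[1,-0.004,0.054,-0.001,0.0,0.1,8.7],[1,0.004,0.054,-0.001,0.0,0.0,8.7]]
end [ 0.49453593 -0.32609733  0.2495846 ] 156.6456439348402
```

Emit:
carry_out(
  series=[
    [[1, -0.032, -0.044, -0.001, 0, 0, 8.7], [1, -0.038, -0.038, -0.001, 0, 0, 8.7], [1, -0.043, -0.032, -0.001, 0, 0, 8.7], [1, -0.047, -0.025, -0.001, 0, 0, 8.7], [1, -0.051, -0.018, -0.001, 0, 0, 8.7], [1, -0.053, -0.009, -0.001, 0, 0, 8.7], [1, -0.054, -0.002, -0.001, 0, 0.1, 8.7], [1, -0.053, 0.006, -0.001, 0, 0, 8.7], [1, -0.052, 0.015, -0.001, 0, 0, 8.7], [1, -0.049, 0.022, -0.001, 0, 0, 8.7]],
  ],
)

```text
clock: 1.4
position: [0.3596, 0.082, 0.241]
orientation: [-0.001, 0.794, 0.608, 0.001]
contact_force: [0.3, 0.4, -0.9]
grip_width: 0.0852
```

Emit:
carry_out(
  series=[
    [[1, -0.045, 0.03, -0.002, 0, 0, 8.7], [1, -0.04, 0.035, -0.001, 0, 0, 8.7], [1, -0.035, 0.042, -0.001, 0, 0, 8.7], [1, -0.027, 0.046, -0.001, 0, 0, 8.7], [1, -0.02, 0.05, -0.001, 0, 0, 8.7], [1, -0.013, 0.052, -0.001, 0, 0, 8.7], [1, -0.004, 0.054, -0.001, 0, 0.1, 8.7], [1, 0.004, 0.054, -0.001, 0, 0, 8.7], [1, 0, 0, 0, 0, 0, 0], [1, 0, 0, 0, 0, 0, 0]],
  ],
)

```text
clock: 2.65
position: [0.4943, -0.325, 0.2484]
orientation: [-0.002, 0.999, 0.048, 0.0]
contact_force: [-0.3, 0.6, -0.1]
grip_width: 0.0857
```

Run:
```python
from h import *
s=snap('wrist','w1');o=s['obs'];print(o['position'],Rq(o['orientation']).round(3).tolist(),o['clock'])
print(proj(s,[.494,-.326,.115]))
cv2.imwrite('pics/w1b.png',cv2.convertScaleAbs(s['image'],alpha=1.5))
```

```text
[ 0.49427733 -0.32496873  0.24843679] [[0.995, 0.097, -0.0], [0.097, -0.995, 0.004], [0.0, -0.004, -1.0]] 2.65
(np.float64(282.8807649849677), np.float64(197.98249481312388))
```

View pics/w1b.png

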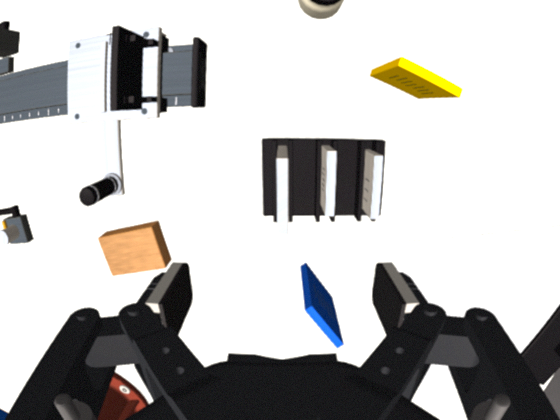

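The tall plate's top face is the bright strip near column 283, rows 158 to 230. The predicted centre is (283,198). I'll extract edges numerically.

Run:
```python
from h import *
s=load('w1');im=s['image']
Z=yawR(5.5)
for z in(.115,.01):
  for a,b in[(.035,.005),(.035,-.005),(-.035,-.005),(-.035,.005)]:
    print(z,a,b,np.round(proj(s,np.array([.494,-.326,z])+Ro.from_euler('z',5.5,degrees=True).apply([a,b,0])),1))
g=im.astype(int).sum(2)//3
for v in range(140,250,6): print(v,g[v,266:302:1].tolist())
```

```text
0.115 0.035 0.005 [277.1 158.5]
0.115 0.035 -0.005 [288.9 158.5]
0.115 -0.035 -0.005 [288.2 235. ]
0.115 -0.035 0.005 [277.3 235. ]
0.01 0.035 0.005 [278.8 145.4]
0.01 0.035 -0.005 [287.3 145.5]
0.01 -0.035 -0.005 [287.  202.9]
0.01 -0.035 0.005 [278.8 202.8]
140 [26, 27, 27, 28, 26, 26, 21, 20, 19, 18, 17, 21, 25, 24, 27, 27, 26, 26, 27, 28, 28, 27, 21, 17, 21, 19, 18, 21, 24, 26, 24, 26, 26, 26, 27, 25]
146 [30, 29, 28, 30, 30, 26, 29, 30, 31, 25, 21, 35, 65, 76, 77, 75, 76, 76, 76, 72, 59, 41, 27, 28, 29, 27, 23, 26, 27, 27, 29, 31, 29, 27, 29, 29]
152 [31, 29, 28, 27, 30, 29, 26, 31, 30, 26, 35, 68, 80, 80, 79, 79, 77, 78, 77, 78, 71, 55, 33, 29, 29, 27, 21, 25, 29, 27, 27, 30, 30, 29, 30, 28]
158 [28, 32, 29, 29, 28, 31, 28, 28, 30, 48, 96, 131, 145, 144, 141, 140, 138, 139, 139, 141, 137, 108, 65, 33, 29, 28, 24, 26, 28, 30, 29, 29, 29, 28, 29, 26]
164 [28, 28, 30, 27, 29, 28, 31, 29, 29, 60, 117, 159, 174, 177, 176, 176, 177, 178, 179, 180, 175, 146, 91, 40, 25, 27, 24, 25, 28, 29, 28, 30, 28, 28, 30, 27]
170 [32, 28, 28, 29, 28, 29, 26, 28, 26, 52, 106, 157, 176, 180, 177, 17
[... 1613 characters left out ...]
 206, 209, 206, 192, 182, 177, 174, 174, 175, 174, 174, 172, 173, 170, 163, 182, 200, 202, 200, 200, 199, 200, 201, 201, 196, 194, 194, 196, 197]
236 [205, 203, 201, 198, 197, 197, 202, 205, 204, 205, 202, 202, 200, 198, 198, 200, 200, 198, 197, 198, 200, 204, 204, 207, 206, 203, 200, 196, 196, 200, 202, 202, 202, 205, 207, 205]
242 [209, 207, 206, 206, 202, 201, 200, 202, 204, 206, 205, 202, 200, 199, 199, 203, 206, 206, 206, 203, 200, 201, 203, 203, 200, 201, 203, 203, 206, 207, 206, 205, 201, 200, 199, 203]
248 [201, 202, 202, 201, 204, 205, 205, 205, 205, 206, 204, 202, 201, 201, 200, 202, 204, 206, 208, 208, 203, 200, 200, 205, 209, 211, 208, 203, 202, 203, 204, 205, 208, 210, 209, 206]
```

Emit:
carry_out(
  series=[
    [[1, 0, 0, 0.04, 0, 0, 0], [1, 0, 0, 0.04, 0, 0, 0], [1, 0, 0, 0.04, 0, 0, 0], [1, 0, 0, 0.03, 0, 0, 0], [1, 0, 0, 0.012, 0, 0, 0], [1, 0, 0, 0, 0, 0, 0], [1, 0, 0, 0, 0, 0, 0], [-1, 0, 0, 0, 0, 0, 0], [-1, 0, 0, 0, 0, 0, 0], [-1, 0, 0, 0, 0, 0, 0]],
  ],
  squeeze=60,
)

```text
clock: 3.95
position: [0.4952, -0.3254, 0.0877]
orientation: [-0.001, 0.999, 0.048, 0.001]
contact_force: [-0.2, 0.7, -0.8]
grip_width: 0.0326
```

Emit:
carry_out(
  series=[
    [[-1, 0, 0, 0, 0, 0, 0], [-1, 0, 0, 0, 0, 0, 0], [-1, 0, 0, 0, 0, 0, 0], [-1, 0, 0, 0, 0, 0, 0], [-1, 0, 0, 0, 0, 0, 0], [-1, 0, 0, 0, 0, 0, 0], [-1, 0, 0, -0.005, 0, 0, 0], [-1, 0, 0, -0.01, 0, 0, 0], [-1, 0, 0, -0.01, 0, 0, 0], [-1, 0, 0, -0.01, 0, 0, 0]],
  ],
)

```text
clock: 5.2
position: [0.4951, -0.3254, 0.1232]
orientation: [-0.001, 0.999, 0.048, 0.001]
contact_force: [0.9, 0.0, -0.9]
grip_width: 0.0089
```

Run:
```python
from h import *
o=get_obs();print(o['position'],Rq(o['orientation']).round(3).tolist(),o['clock'],o['contact_force'],o['grip_width'])
```

```text
[ 0.49505746 -0.32536094  0.12324514] [[0.995, 0.096, 0.002], [0.096, -0.995, 0.002], [0.002, -0.002, -1.0]] 5.2 [ 0.9032344   0.00258677 -0.85317083] 0.008871610837195088
```

The plate is gripped (8.9 mm opening) and out of the slot. Next I'll raise it and hover over the stage.

Run:
```python
from h import *
p,R=plan([.495,-.3254,.25],yawR(5.5),4,-1)
plan([.599,-.101,.25],yawR(4),10,-1,p0=p,R0=R)
```

```text
[[-1,0.0,0.0,-0.0317,0.0,0.0,0.0],[-1,0.0001,-0.0001,-0.0317,0.0,0.0,0.0],[-1,0.0,0.0,-0.0317,-0.1,-0.1,0.0],[-1,0.0,0.0,-0.0317,0.0,0.0,0.0]]
end [ 0.49499792 -0.3254251   0.25004521] 0.14314635953999125
[[-1,0.0125,-0.0213,0.0,0.0,0.0,0.2],[-1,0.0125,-0.0214,0.0,0.0,0.0,0.1],[-1,0.0124,-0.0214,0.0,0.0,0.0,0.2],[-1,0.0123,-0.0215,0.0,0.0,0.0,0.1],[-1,0.0123,-0.0214,0.0,0.0,0.0,0.2],[-1,0.0122,-0.0215,0.0,0.0,0.0,0.1],[-1,0.0122,-0.0216,0.0,0.0,0.0,0.2],[-1,0.0121,-0.0215,0.0,0.0,0.0,0.1],[-1,0.0121,-0.0216,0.0,0.0,0.0,0.2],[-1,0.0119,-0.0217,0.0,0.0,0.0,0.1]]
end [ 0.59895201 -0.10095691  0.25003144] 1.5352483082873916
```

Emit:
carry_out(
  series=[
    [[-1, 0, 0, -0.032, 0, 0, 0], [-1, 0, 0, -0.032, 0, 0, 0], [-1, 0, 0, -0.032, 0, 0, 0], [-1, 0, 0, -0.032, 0, 0, 0], [-1, 0.0125, -0.0213, 0, 0, 0, 0.2], [-1, 0.0125, -0.0214, 0, 0, 0, 0.1], [-1, 0.0124, -0.0214, 0, 0, 0, 0.2], [-1, 0.0123, -0.0215, 0, 0, 0, 0.1], [-1, 0.0123, -0.0214, 0, 0, 0, 0.2], [-1, 0.0122, -0.0215, 0, 0, 0, 0.1]],
  ],
)

```text
clock: 6.45
position: [0.5574, -0.1901, 0.2513]
orientation: [-0.001, 0.999, 0.04, 0.001]
contact_force: [0.0, -0.5, -0.5]
grip_width: 0.0092
```

Emit:
carry_out(
  series=[
    [[-1, 0.0122, -0.0216, 0, 0, 0, 0.2], [-1, 0.0121, -0.0215, 0, 0, 0, 0.1], [-1, 0.0121, -0.0216, 0, 0, 0, 0.2], [-1, 0.0119, -0.0217, 0, 0, 0, 0.1], [-1, 0, 0, 0, 0, 0, 0], [-1, 0, 0, 0, 0, 0, 0], [-1, 0, 0, 0, 0, 0, 0], [-1, 0, 0, 0, 0, 0, 0], [-1, 0, 0, 0, 0, 0, 0], [-1, 0, 0, 0, 0, 0, 0]],
  ],
)

```text
clock: 7.7
position: [0.5987, -0.1013, 0.2509]
orientation: [-0.001, 0.999, 0.035, 0.001]
contact_force: [0.1, -0.1, -1.3]
grip_width: 0.0088
```

Run:
```python
from h import *
s=snap('wrist','w2');o=s['obs'];print(o['position'],Rq(o['orientation']).round(3).tolist(),o['clock'],o['contact_force'],o['grip_width'])
cv2.imwrite('pics/w2b.png',cv2.resize(cv2.convertScaleAbs(s['image'][60:320,80:480],alpha=1.4),None,fx=2,fy=2,interpolation=cv2.INTER_CUBIC))
```

```text
[ 0.59866441 -0.10128308  0.25086519] [[0.998, 0.07, 0.001], [0.07, -0.998, 0.002], [0.001, -0.002, -1.0]] 7.7 [ 0.10983467 -0.1066812  -1.32800478] 0.008833607551461134
```

View pics/w2b.png

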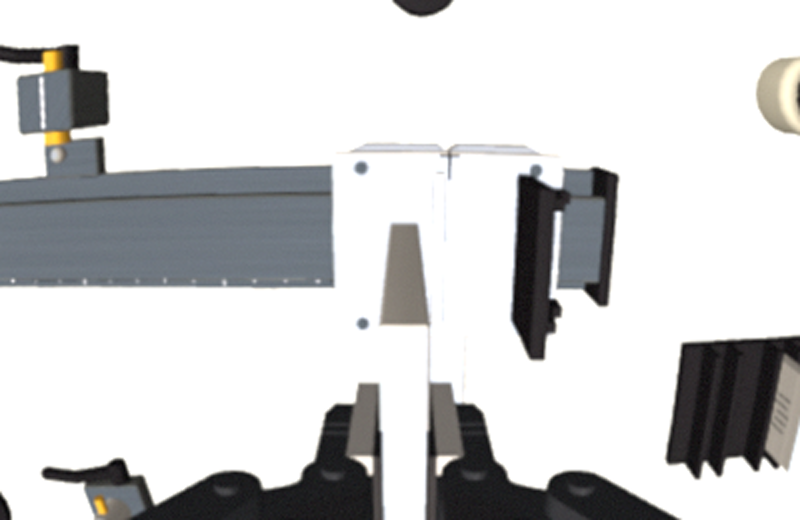

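The image shows the rest's front face foot edge at crop x≈515, its top front edge near x≈532 to 540, the stage's front edge at x≈333 and the index bar with its notch at (447,150). The click-stop's white line is at (42,100). I'll compare these with projections of the estimated carriage pose.

Run:
```python
from h import *
s=load('w2')
c=lambda u,v:(80+(u+.5)/2-.5,60+(v+.5)/2-.5)
inv=lambda p:np.round(((p[0]-80+.5)*2-.5,(p[1]-60+.5)*2-.5),0)
O=np.array([.6009,-.1258,0]);W=lambda x,y,z,yaw=4:O+Ro.from_euler('z',yaw,degrees=True).apply([x,y,z])
for n,p in dict(foot1=(.04,-.035,.062),foot2=(-.04,-.035,.062),top1=(.04,-.035,.12),top2=(-.04,-.035,.12),stL=(.05,.06,.062),stR=(.05,-.06,.062),stLn=(-.03,.06,.062),ledge=(.04,.002,.062),notch=(.05,0,.038)).items(): print(n,inv(proj(s,W(*p))))
# measured rays
loc=lambda X:Ro.from_euler('z',-4,degrees=True).apply(X-O)
for n,(u,v,z) in dict(foot1=(518,176,.062),foot2=(513,320,.062),stL=(333,152,.062),stLn=(333,300,.062)).items(): print(n,loc(onz(s,*c(u,v),z)).round(4))
for u,v in((42,78),(42,125)): X=onz(s,*c(u,v),.054);print('line',X.round(4),loc(X).round(4))
g=s['image'].astype(int).sum(2)//3
for v in(100,110,120,150,170,185,200,215,228): 
  print(v+0,g[v,240:250].tolist(),g[v,290:304].tolist(), g[v,330:362].tolist())
```

```text
foot1 [520. 172.]
foot2 [513. 320.]
top1 [543. 187.]
top2 [533. 361.]
stL [334. 152.]
stR [568. 154.]
stLn [338. 302.]
ledge [448. 171.]
notch [449. 148.]
foot1 [ 0.038  -0.0341  0.062 ]
foot2 [-0.0402 -0.0348  0.062 ]
stL [0.0498 0.0607 0.062 ]
stLn [-0.029   0.0625  0.062 ]
line [0.6849 0.1118 0.054 ] [0.1004 0.2312 0.054 ]
line [0.6576 0.1114 0.054 ] [0.0731 0.2326 0.054 ]
100 [228, 229, 230, 229, 228, 227, 228, 228, 228, 228] [222, 223, 222, 224, 226, 225, 221, 219, 220, 220, 221, 221, 221, 223] [226, 224, 226, 225, 222, 220, 221, 222, 224, 227, 228, 229, 228, 226, 223, 223, 226, 230, 229, 226, 226, 228, 228, 226, 225, 227, 227, 227, 229, 228, 228, 226]
110 [230, 229, 230, 230, 232, 231, 229, 229, 230, 230] [223, 222, 222, 220, 218, 218, 218, 219, 221, 222, 223, 223, 225, 225] [226, 228, 227, 226, 228, 229, 229, 229, 229, 229, 230, 232, 233, 230, 228, 227, 226, 228, 228, 230, 231, 231, 229, 227, 227, 227, 229, 229, 228, 229, 230, 232]
120 [229, 227, 227, 228, 228, 230, 229, 228, 228, 228] [231, 228, 225, 225, 227, 227, 226, 226, 228, 229, 228, 226, 225, 228] [227, 227, 228, 230, 
[... 1022 characters left out ...]
4, 204, 199, 180, 185, 198] [201, 201, 201, 201, 201, 184, 120, 49, 14, 14, 15, 15, 12, 17, 12, 12, 16, 27, 33, 33, 35, 33, 33, 30, 42, 108, 186, 193, 142, 92, 80, 81]
215 [227, 227, 225, 225, 227, 229, 227, 221, 209, 202] [88, 87, 82, 105, 155, 173, 186, 199, 203, 202, 194, 180, 188, 199] [200, 200, 200, 201, 190, 140, 66, 14, 16, 13, 15, 14, 10, 12, 16, 17, 26, 32, 35, 35, 36, 34, 33, 29, 21, 15, 22, 33, 34, 38, 86, 164]
228 [228, 227, 228, 228, 227, 226, 226, 225, 221, 217] [198, 198, 195, 175, 157, 174, 188, 191, 192, 195, 195, 196, 193, 193] [213, 212, 213, 211, 208, 208, 208, 211, 197, 148, 72, 20, 12, 14, 20, 25, 31, 35, 34, 33, 33, 31, 57, 128, 192, 207, 215, 223, 228, 228, 227, 226]
```

Run:
```python
from h import *
O=np.array([.6009,-.125,0]);W=lambda x,y,z:O+Ro.from_euler('z',3.7,degrees=True).apply([x,y,z])
p,R=plan(W(.001,-.0345,.19),yawR(3.7,22),7,-1)
p,R=plan(W(.001,-.0345,.141),yawR(3.7,22),10,-1,p0=p,R0=R)
```

```text
[[-1,0.0002,0.0084,0.0087,3.1,0.0,0.0],[-1,0.0002,0.0088,0.0082,3.2,0.0,0.1],[-1,0.0002,0.0092,0.0077,3.1,0.0,0.0],[-1,0.0002,0.0097,0.0072,3.1,0.0,0.1],[-1,0.0002,0.01,0.0067,3.1,0.0,0.0],[-1,0.0002,0.0104,0.0061,3.2,0.0,0.1],[-1,0.0002,0.0107,0.0055,3.1,0.0,0.0]]
end [ 0.60411092 -0.15935655  0.19002408] 21.881435223176148
[[-1,0.0,0.0018,0.0045,0.0,0.0,0.0],[-1,0.0,0.0019,0.0046,0.0,0.0,0.0],[-1,0.0,0.0018,0.0045,0.0,0.0,0.0],[-1,0.0,0.0019,0.0046,0.0,0.0,0.0],[-1,0.0,0.0018,0.0045,0.0,0.0,0.0],[-1,0.0,0.0018,0.0046,0.0,0.0,0.0],[-1,0.0,0.0019,0.0045,0.0,0.0,0.0],[-1,0.0,0.0018,0.0046,0.0,0.0,0.0],[-1,0.0,0.0019,0.0045,0.0,0.0,0.0],[-1,0.0,0.0018,0.0045,0.0,0.0,0.0]]
end [ 0.60412769 -0.15938919  0.14103716] 0.038102513480562414
```

Emit:
carry_out(
  series=[
    [[-1, 0.0002, 0.0084, 0.0087, 3.1, 0, 0], [-1, 0.0002, 0.0088, 0.0082, 3.2, 0, 0.1], [-1, 0.0002, 0.0092, 0.0077, 3.1, 0, 0], [-1, 0.0002, 0.0097, 0.0072, 3.1, 0, 0.1], [-1, 0.0002, 0.01, 0.0067, 3.1, 0, 0], [-1, 0.0002, 0.0104, 0.0061, 3.2, 0, 0.1], [-1, 0.0002, 0.0107, 0.0055, 3.1, 0, 0], [-1, 0, 0, 0, 0, 0, 0], [-1, 0, 0, 0, 0, 0, 0], [-1, 0, 0, 0, 0, 0, 0]],
  ],
)

```text
clock: 9.0
position: [0.6046, -0.1586, 0.191]
orientation: [-0.19, 0.981, 0.033, -0.006]
contact_force: [-0.6, 0.3, -0.8]
grip_width: 0.0091
```

Run:
```python
from h import *
O=np.array([.6009,-.125,0])
o=get_obs();print(o['position'],Ro.from_euler('z',-3.7,degrees=True).apply(o['position']-O),Rq(o['orientation']).round(3).tolist(),o['clock'],o['contact_force'],o['grip_width'],o['joint_pos'])
p,R=plan(O+Ro.from_euler('z',3.7,degrees=True).apply([.001,-.0345,.141]),yawR(3.7,22),10,-1)
s=snap('wrist','w3')
cv2.imwrite('pics/w3b.png',cv2.resize(cv2.convertScaleAbs(s['image'][60:320,80:480],alpha=1.4),None,fx=2,fy=2,interpolation=cv2.INTER_CUBIC))
```

```text
[ 0.60460497 -0.15857606  0.19095614] [ 0.00153051 -0.03374517  0.19095614] [[0.998, 0.062, -0.023], [0.066, -0.925, 0.373], [0.002, -0.374, -0.927]] 9.0 [-0.55182365  0.32731327 -0.83262395] 0.009127549012558639 [-0.52345962  0.36338151  1.55135728  0.31920602  1.45245783  0.90653753]
[[-1,-0.0001,0.0019,0.0046,0.0,0.0,0.0],[-1,0.0,0.002,0.0046,0.0,0.0,0.0],[-1,-0.0001,0.0019,0.0046,0.0,0.0,0.0],[-1,0.0,0.002,0.0046,0.0,0.0,0.1],[-1,-0.0001,0.0019,0.0046,0.0,0.0,0.0],[-1,-0.0001,0.0019,0.0046,0.0,0.0,0.0],[-1,0.0,0.002,0.0046,0.0,0.0,0.0],[-1,-0.0001,0.0019,0.0046,0.0,0.0,0.0],[-1,0.0,0.0019,0.0046,0.0,0.0,0.0],[-1,-0.0001,0.002,0.0046,0.0,0.0,0.0]]
end [ 0.60411678 -0.15939869  0.14103819] 0.13930484525073672
```

View pics/w3b.png

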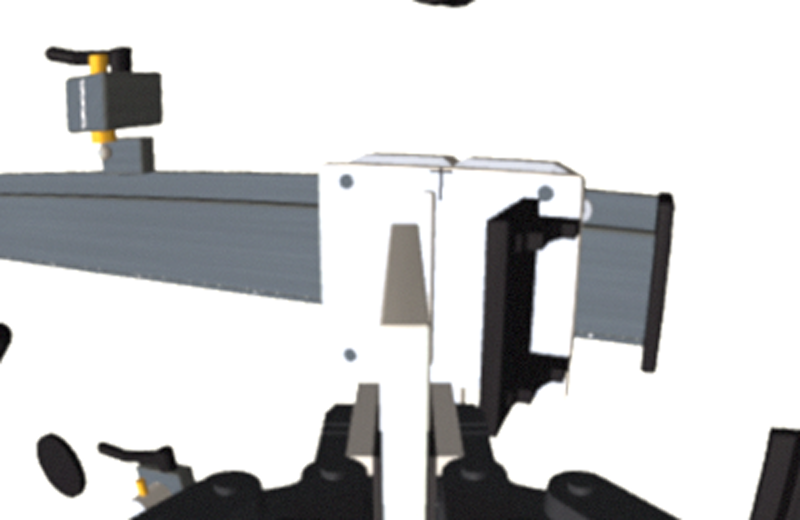

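The view shows the tilted plate in front of the rest (rest face at x≈490 to 505) and the stage square to the tool. Lowering it now.

Emit:
carry_out(
  series=[
    [[-1, 0, 0.0019, 0.0046, 0, 0, 0], [-1, 0, 0.002, 0.0046, 0, 0, 0], [-1, -0.0001, 0.0019, 0.0046, 0, 0, 0], [-1, 0, 0.002, 0.0046, 0, 0, 0], [-1, -0.0001, 0.0019, 0.0046, 0, 0, 0], [-1, -0.0001, 0.0019, 0.0046, 0, 0, 0], [-1, 0, 0.002, 0.0046, 0, 0, 0], [-1, -0.0001, 0.0019, 0.0046, 0, 0, 0], [-1, 0, 0, 0, 0, 0, 0], [-1, 0, 0, 0, 0, 0, 0]],
  ],
)

```text
clock: 10.3
position: [0.6039, -0.1598, 0.1502]
orientation: [-0.191, 0.981, 0.032, -0.006]
contact_force: [0.6, -0.4, -1.5]
grip_width: 0.0088
```

```bash
cat > st.py <<'E'
from h import *
O=np.array([.6009,-.125,0])
o=get_obs();print(Ro.from_euler('z',-3.7,degrees=True).apply(o['position']-O).round(4),o['contact_force'].round(2),o['moment'].round(3),o['grip_width'],o['clock'],Ro.from_matrix(yawR(3.7,22).T@Rq(o['orientation'])).as_rotvec(degrees=True).round(2))
E
python3 st.py
```

```text
[ 0.0008 -0.0349  0.1502] [ 0.58 -0.36 -1.53] [-0.323  0.03  -0.061] 0.008840982639001814 10.3 [ 0.02  0.02 -0.05]
```

Emit:
carry_out(
  series=[
    [[-1, 0, 0.0008, 0.0019, 0, 0, 0], [-1, 0, 0.0008, 0.0019, 0, 0, 0], [-1, 0, 0.0007, 0.0019, 0, 0, 0], [-1, 0, 0.0007, 0.0019, 0, 0, 0], [-1, 0, 0.0008, 0.0019, 0, 0, 0], [-1, 0, 0.0004, 0.0009, 0, 0, 0], [-1, 0, 0.0004, 0.0009, 0, 0, 0], [-1, 0, 0, 0, 0, 0, 0], [-1, 0, 0, 0, 0, 0, 0], [-1, 0, 0, 0, 0, 0, 0]],
  ],
)

```text
clock: 11.55
position: [0.6039, -0.1598, 0.138]
orientation: [-0.191, 0.981, 0.032, -0.006]
contact_force: [0.2, 0.4, -2.0]
grip_width: 0.0091
```

```bash
python3 st.py
```

```text
[ 0.0008 -0.035   0.138 ] [ 0.25  0.44 -2.04] [-0.258  0.019  0.032] 0.009058716543325091 11.55 [ 0.02  0.01 -0.05]
```

Now 0.5 mm steps down, about 2 mm in all.

Emit:
carry_out(
  series=[
    [[-1, 0, 0.0002, 0.0005, 0, 0, 0], [-1, 0, 0.0002, 0.0005, 0, 0, 0], [-1, 0, 0.0002, 0.0005, 0, 0, 0], [-1, 0, 0.0002, 0.0005, 0, 0, 0], [-1, 0, 0, 0, 0, 0, 0], [-1, 0, 0, 0, 0, 0, 0], [-1, 0, 0, 0, 0, 0, 0], [-1, 0, 0, 0, 0, 0, 0], [-1, 0, 0, 0, 0, 0, 0], [-1, 0, 0, 0, 0, 0, 0]],
  ],
)

```text
clock: 12.8
position: [0.6038, -0.1598, 0.1358]
orientation: [-0.191, 0.981, 0.032, -0.006]
contact_force: [-1.2, 0.9, 0.3]
grip_width: 0.009
```

```bash
python3 st.py
```

```text
[ 0.0007 -0.0349  0.1358] [-1.18  0.87  0.25] [ 0.067  0.052 -0.003] 0.008983432112533173 12.8 [ 0.03 -0.   -0.05]
```

Emit:
carry_out(
  series=[
    [[-1, 0, 0.0002, 0.0004, 0, 0, 0], [-1, 0, 0, 0, 0, 0, 0], [-1, 0, 0, 0, 0, 0, 0], [-0.7, 0, 0, 0, 0, 0, 0], [-0.7, 0, 0, 0, 0, 0, 0], [-0.6, 0, 0, 0, 0, 0, 0], [-0.5, 0, 0, 0, 0, 0, 0], [-0.4, 0, 0, 0, 0, 0, 0], [-0.4, 0, 0, 0, 0, 0, 0], [-0.4, 0, 0, 0, 0, 0, 0]],
  ],
)

```text
clock: 14.05
position: [0.6038, -0.1598, 0.1353]
orientation: [-0.191, 0.981, 0.032, -0.006]
contact_force: [0.5, 0.1, 0.5]
grip_width: 0.0255
```

```bash
python3 st.py
python3 - <<'E'
from h import *
s=snap('wrist','w4')
cv2.imwrite('pics/w4b.png',cv2.resize(cv2.convertScaleAbs(s['image'][60:320,80:480],alpha=1.2),None,fx=2,fy=2,interpolation=cv2.INTER_CUBIC))
E
```

```text
[ 0.0007 -0.0349  0.1353] [0.48 0.07 0.47] [-0.14   0.034  0.05 ] 0.025516892158358107 14.05 [ 0.02  0.   -0.05]
```

View pics/w4b.png

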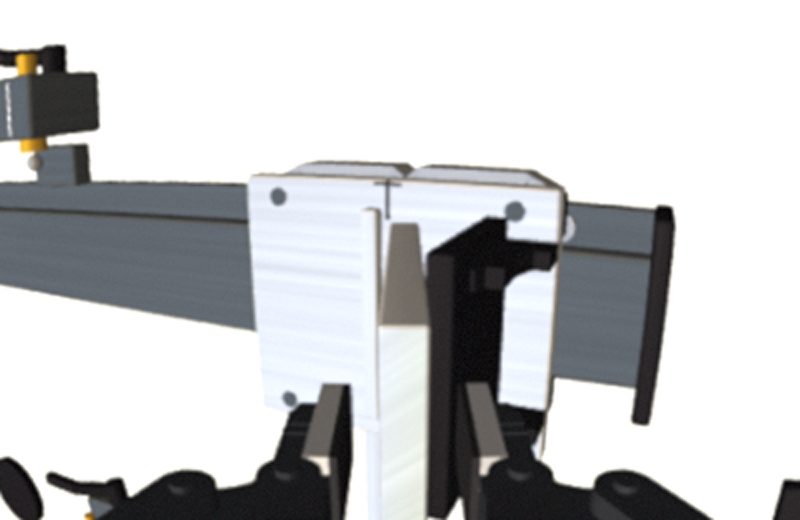

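The plate stands free between the open fingers, its back on the rest's edge and its foot behind the ledge. I'll back out along the fingers and go above the grip post.

Run:
```python
from h import *
o=get_obs();R=Rq(o['orientation']);p=o['position']-R[:,2]*.11;print(p)
plan([.478,-.132,.22],yawR(3.7,0),7,0.2,p0=p,R0=R)
```

```text
[ 0.60650313 -0.20098011  0.23726688]
[[0.2,-0.0177,-0.0093,0.0064,-3.1,0.0,0.0],[0.2,-0.0177,-0.0096,0.0059,-3.2,0.0,0.0],[0.2,-0.0176,-0.01,0.0054,-3.1,0.0,0.0],[0.2,-0.0177,-0.0102,0.0048,-3.2,0.0,0.0],[0.2,-0.0177,-0.0105,0.0042,-3.1,0.0,0.0],[0.2,-0.0177,-0.0107,0.0037,-3.2,0.0,0.0],[0.2,-0.0176,-0.0109,0.003,-3.1,0.0,0.0]]
end [ 0.47803121 -0.13197666  0.22003704] 22.021813119072053
```

Emit:
carry_out(
  series=[
    [[-0.4, 0, 0, -0.005, 0, 0, 0], [-0.4, 0, 0, -0.01, 0, 0, 0], [-0.4, 0, 0, -0.015, 0, 0, 0], [-0.4, 0, 0, -0.02, 0, 0, 0], [-0.4, 0, 0, -0.03, 0, 0, 0], [-0.4, 0, 0, -0.03, 0, 0, 0], [-0.4, 0, 0, 0, 0, 0, 0], [-0.4, 0, 0, 0, 0, 0, 0], [-0.4, 0, 0, 0, 0, 0, 0], [-0.4, 0, 0, 0, 0, 0, 0]],
  ],
)

```text
clock: 15.35
position: [0.6058, -0.2002, 0.2358]
orientation: [-0.192, 0.981, 0.032, -0.007]
contact_force: [-0.5, 0.3, -0.1]
grip_width: 0.0258
```

Emit:
carry_out(
  series=[
    [[0.2, -0.0177, -0.0093, 0.0064, -3.1, 0, 0], [0.2, -0.0177, -0.0096, 0.0059, -3.2, 0, 0], [0.2, -0.0176, -0.01, 0.0054, -3.1, 0, 0], [0.2, -0.0177, -0.0102, 0.0048, -3.2, 0, 0], [0.2, -0.0177, -0.0105, 0.0042, -3.1, 0, 0], [0.2, -0.0177, -0.0107, 0.0037, -3.2, 0, 0], [0.2, -0.0176, -0.0109, 0.003, -3.1, 0, 0], [0.2, 0, 0, 0, 0, 0, 0], [0.2, 0, 0, 0, 0, 0, 0], [0.2, 0, 0, 0, 0, 0, 0]],
  ],
)

```text
clock: 16.6
position: [0.4787, -0.1327, 0.2202]
orientation: [-0.0, 0.999, 0.032, 0.0]
contact_force: [-0.1, 0.2, 0.3]
grip_width: 0.0508
```

Run:
```python
from h import *
s=snap('wrist','w5');o=s['obs'];t=snap('top','t5')
print(o['position'],Ro.from_matrix(yawR(3.7).T@Rq(o['orientation'])).as_rotvec(degrees=True).round(2),o['clock'],o['grip_width'],proj(s,[.4785,-.1325,.12]))
a=cv2.resize(s['image'][40:300,80:480],None,fx=1.5,fy=1.5);b=cv2.resize(t['image'][160:280,180:380],None,fx=2,fy=2)
# combine: wrist left-top, top-camera crop below
m=np.zeros((390+210,600,3),np.uint8);m[:390]=a;m[390:600,:400]=b[:210]
cv2.imwrite('pics/w5b.png',cv2.convertScaleAbs(m,alpha=1.3))
```

```text
[ 0.47874809 -0.13268064  0.22023513] [ 0.02  0.05 -0.  ] 16.6 0.050826893282142564 (np.float64(280.87672484798674), np.float64(209.1711106247717))
```

View pics/w5b.png

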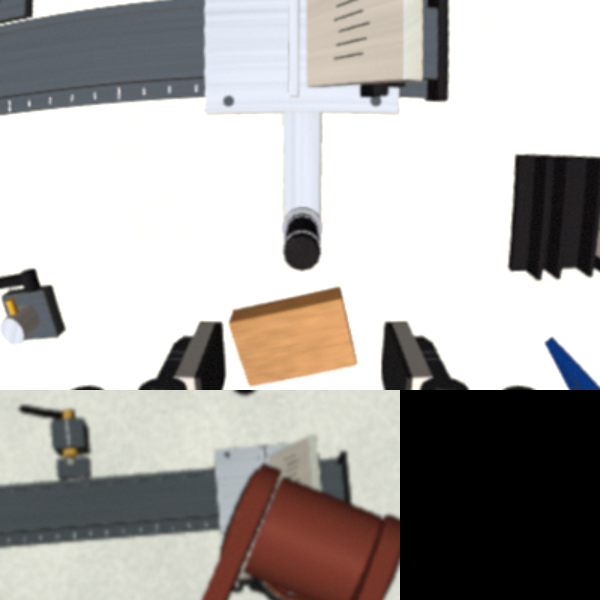

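The plate leans on the rest, and the post's top is at picture (302,251), within 2 mm of the prediction. Descending and gripping the post.

Emit:
carry_out(
  series=[
    [[0.2, 0.001, 0, 0.035, 0, 0, 0], [0.2, 0, 0, 0.035, 0, 0, 0], [0.2, 0, 0, 0.035, 0, 0, 0], [0.2, 0, 0, 0.024, 0, 0, 0], [0.2, 0, 0, 0.01, 0, 0, 0], [0.2, 0, 0, 0, 0, 0, 0], [-0.2, 0, 0, 0, 0, 0, 0], [-0.4, 0, 0, 0, 0, 0, 0], [-0.5, 0, 0, 0, 0, 0, 0], [-1, 0, 0, 0, 0, 0, 0]],
  ],
  squeeze=40,
)

```text
clock: 17.95
position: [0.4796, -0.132, 0.0819]
orientation: [-0.0, 0.999, 0.033, 0.001]
contact_force: [-0.6, 1.1, 3.6]
grip_width: 0.0189
```

Emit:
carry_out(
  series=[
    [[-1, 0, 0, 0, 0, 0, 0], [-1, 0, 0, 0, 0, 0, 0], [-1, 0, 0, 0, 0, 0, 0], [-1, 0, 0, 0, 0, 0, 0], [-1, 0, 0, 0, 0, 0, 0], [-1, 0, 0, 0, 0, 0, 0], [-1, 0, 0, 0, 0, 0, 0], [-1, 0, 0, 0, 0, 0, 0], [-1, 0, 0, 0, 0, 0, 0], [-1, 0, 0, 0, 0, 0, 0]],
  ],
)

```text
clock: 19.2
position: [0.4796, -0.132, 0.0819]
orientation: [-0.0, 0.999, 0.033, 0.001]
contact_force: [-1.9, -0.0, 5.8]
grip_width: 0.019
```

Run:
```python
from h import *
o=get_obs();print(o['position'],o['contact_force'],o['grip_width'],o['clock'])
# rail direction from top picture: lower rail edge (dark/bright transition) left of carriage
t=load('t0');g=cv2.cvtColor(t['image'],cv2.COLOR_BGR2GRAY)
L=[];U=[]
for u in range(235,285,2):
    c=g[185:250,u].astype(int);d=np.where(c<100)[0]+185;L.append((u,d.max()+.5));U.append((u,d.min()-.5))
for n,E,z in(('lo',L,.03),('up',U,.03)):
    k=np.polyfit(*np.array(E).T,1);a=onz(t,285,np.polyval(k,285),z);b=onz(t,235,np.polyval(k,235),z);d=b-a;print(n,k,np.degrees(np.arctan2(-d[0],d[1])))
# white line on click stop, top camera
im=t['image'][165:200,195:235];cv2.imwrite('pics/k.png',im)
g2=g[170:200,205:230];print(g2)
```

```text
[ 0.47960166 -0.13203995  0.08191856] [-1.92232823 -0.0360484   5.75428527] 0.0190176132936832 19.2
lo [-7.80769231e-02  2.52081923e+02] 3.4790924803796277
up [-7.61538462e-02  2.20663846e+02] 3.366984239066319
[[ 54  66  78  81  87  98 104 109 112 101  87  82 113 146 152 152 153 152
  153 152 152 152 152 152 153]
 [ 18  24  29  31  35  47  73  99 105  99  79  61 100 145 153 154 153 153
  153 152 152 152 152 152 152]
 [ 11  11   9   8  10  24  63  98 104  97  77  54  90 140 149 149 151 153
  154 153 153 153 153 153 152]
 [ 58  38  22  16  13  28  61  95  97  86  69  47  72 113 122 124 134 146
  153 155 156 155 154 153 154]
 [111  76  46  31  31  39  59  83  85  70  58  49  57  75  81  84  99 126
  147 155 156 155 154 154 155]
 [123  80  53  47  46  48  55  73  83  63  52  51  51  55  56  55  67 104
  140 153 154 154 155 154 155]
 [109  69  52  51  51  51  56  72  86  64  52  52  51  53  51  49  50  79
  121 149 153 153 153 154 153]
 [ 99  61  50  52  52  54  54  73  87  67  52  52  52  52  52  49  41  50
   98 141 154 153 152 153 153]
 [100  62  51  51  52  52  54  74  91  74  56  53
[... 1561 characters left out ...]
74  72  65  58  60  73  76  74  77  85
   97 120 143 150 150 151 152]
 [150 153 146 126 103  85  77  69  75  90  87  72  61  67  66  62  61  62
   67  94 130 149 150 150 151]
 [151 150 140 106  73  59  59  58  75  98  98  83  60  54  54  54  51  51
   51  71 114 146 151 150 149]
 [152 149 138 100  62  51  51  55  72  93  93  80  58  51  52  51  51  50
   48  64 108 144 151 149 148]
 [151 149 137  99  61  51  52  53  60  70  72  62  54  51  53  52  51  50
   50  63 106 143 149 149 148]
 [151 149 136  98  60  51  52  51  52  53  55  52  51  51  51  52  51  50
   51  65 106 143 149 147 148]
 [152 150 137  98  60  49  51  52  52  50  51  51  52  52  51  51  49  50
   50  64 105 142 150 147 148]]
```

Run:
```python
from h import *
t=load('t0');w=load('w2');yaw=np.radians(3.42);ey=np.array([-np.sin(yaw),np.cos(yaw),0])
f=lambda u,v,z: onz(t,270+(u+.5)/4-.5,175+(v+.5)/4-.5,z)
c=lambda u,v:(80+(u+.5)/2-.5,60+(v+.5)/2-.5)
C=np.mean([f(*p,.062) for p in[(72,60),(268,42),(283,209),(85,226)]],0)
for v,u in((178,213.1),(186,214.0)): X=onz(t,u,v,.054);print(X,(X-C)@ey)
for u,v in((42,78),(42,125)): X=onz(w,*c(u,v),.054);print('w2',(X-[.6009,-.125,0])@ey, 'ledge-mark?')
# w4: white line (5..12,80..135)? stage mark at (388,195)
w4=load('w4');m=onz(w4,*c(388,184),.062);print('mark w4',(m-[.6009,-.125,0])@ey)
w3=load('w3');a=onz(w3,*c(83,80),.054);b=onz(w3,*c(81,128),.054);m=onz(w3,*c(441,172),.062);print('w3 line',(a-m)@ey,(b-m)@ey,(m-[.6009,-.125,0])@ey)
o=get_obs();print(plan(o['position']+ey*.15,Rq(o['orientation']),10,-1)[0])
print(plan(o['position']+ey*.01,Rq(o['orientation']),10,-1)[0])
```

```text
[0.67906708 0.11128967 0.054     ] 0.2320210176603878
[0.6596225  0.10909479 0.054     ] 0.2309900155296842
w2 0.23137627667575786 ledge-mark?
w2 0.23255301216735658 ledge-mark?
mark w4 0.0003071740811205947
w3 line 0.2296032762282334 0.2333165187565795 0.0010937059237023695
[[-1,0.0001,-0.015,0.0,0.0,0.0,0.0],[-1,0.0001,-0.015,0.0,0.0,0.0,0.0],[-1,0.0001,-0.015,0.0,0.0,0.0,0.0],[-1,0.0,-0.015,0.0,0.0,0.0,0.0],[-1,0.0001,-0.015,0.0,0.0,0.0,0.0],[-1,0.0001,-0.015,0.0,0.0,0.0,0.0],[-1,0.0001,-0.015,0.0,0.0,0.0,0.0],[-1,0.0001,-0.015,0.0,0.0,0.0,0.0],[-1,0.0001,-0.015,0.0,0.0,0.0,0.0],[-1,0.0,-0.015,0.0,0.0,0.0,0.0]]
end [0.47061004 0.01769244 0.0819192 ] 0.0
[0.47061004 0.01769244 0.0819192 ]
[[-1,0.0,-0.001,0.0,0.0,0.0,0.0],[-1,0.0,-0.001,0.0,0.0,0.0,0.0],[-1,0.0,-0.001,0.0,0.0,0.0,0.0],[-1,0.0,-0.001,0.0,0.0,0.0,0.0],[-1,0.0,-0.001,0.0,0.0,0.0,0.0],[-1,0.0,-0.001,0.0,0.0,0.0,0.0],[-1,0.0,-0.001,0.0,0.0,0.0,0.0],[-1,0.0,-0.001,0.0,0.0,0.0,0.0],[-1,0.0001,-0.001,0.0,0.0,0.0,0.0],[-1,0.0,-0.001,0.0,0.0,0.0,0.0]]
end [ 0.47904878 -0.12205475  0.08191866] 0.0
[ 0.47904878 -0.12205475  0.08191866]
```

Emit:
carry_out(
  series=[
    [[-1, 0, -0.002, 0, 0, 0, 0], [-1, 0, -0.004, 0, 0, 0, 0], [-1, 0, -0.006, 0, 0, 0, 0], [-1, 0, -0.008, 0, 0, 0, 0], [-1, 0, -0.008, 0, 0, 0, 0], [-1, 0, -0.008, 0, 0, 0, 0], [-1, 0, -0.008, 0, 0, 0, 0], [-1, 0.0001, -0.006, 0, 0, 0, 0], [-1, 0.0001, -0.004, 0, 0, 0, 0], [-1, 0.0001, -0.002, 0, 0, 0, 0]],
  ],
)

```text
clock: 20.45
position: [0.476, -0.0763, 0.0819]
orientation: [0.0, 0.999, 0.033, 0.0]
contact_force: [-3.1, -2.6, 6.5]
grip_width: 0.0195
```

```bash
cat > sl.py <<'E'
from h import *
y=np.radians(3.42);ey=np.array([-np.sin(y),np.cos(y),0]);ex=np.array([np.cos(y),np.sin(y),0])
o=get_obs();d=o['position']-[.4796,-.13204,.0819];f=o['contact_force']
print('travel',d@ey,'lat',d@ex,'z',d[2],'F',f@ey,f@ex,f[2],'grip',o['grip_width'],o['clock'])
E
python3 sl.py
```

```text
travel 0.0558170562107598 lat -0.00026057553221519827 z 2.6645504680095078e-05 F -2.4531179276232997 -3.263544104309474 6.523617289483394 grip 0.019523642973948735 20.45
```

Emit:
carry_out(
  series=[
    [[-1, 0, -0.004, 0, 0, 0, 0], [-1, 0.0001, -0.008, 0, 0, 0, 0], [-1, 0, -0.012, 0, 0, 0, 0], [-1, 0, -0.014, 0, 0, 0, 0], [-1, 0.0001, -0.014, 0, 0, 0, 0], [-1, 0, -0.014, 0, 0, 0, 0], [-1, 0, -0.014, 0, 0, 0, 0], [-1, 0, -0.012, 0, 0, 0, 0], [-1, 0, -0.008, 0, 0, 0, 0], [-1, 0, -0.004, 0, 0, 0, 0]],
  ],
)

```text
clock: 21.7
position: [0.4693, 0.0279, 0.0819]
orientation: [0.0, 0.999, 0.033, 0.0]
contact_force: [-2.0, -2.3, 7.2]
grip_width: 0.0188
```

```bash
python3 sl.py
```

```text
travel 0.16024112365950433 lat -0.0007918191822666885 z -2.190041176367008e-06 F -2.1736146314879083 -2.1405740269391385 7.175025571667433 grip 0.018795924831917783 21.7
```

Now over the ramp, 5 mm per row at most, to about 0.20.

Emit:
carry_out(
  series=[
    [[-1, 0.0001, -0.002, 0, 0, 0, 0], [-1, 0.0001, -0.004, 0, 0, 0, 0], [-1, 0.0001, -0.005, 0, 0, 0, 0], [-1, 0.0001, -0.005, 0, 0, 0, 0], [-1, 0, -0.005, 0, 0, 0, 0], [-1, 0, -0.005, 0, 0, 0, 0], [-1, 0, -0.005, 0, 0, 0, 0], [-1, 0, -0.004, 0, 0, 0, 0], [-1, 0, -0.003, 0, 0, 0, 0], [-1, 0, -0.002, 0, 0, 0, 0]],
  ],
)

```text
clock: 22.95
position: [0.4668, 0.0658, 0.0819]
orientation: [0.002, 0.999, 0.033, -0.0]
contact_force: [-4.2, -7.6, 7.6]
grip_width: 0.0195
```

```bash
python3 sl.py
```

```text
travel 0.19823176133530812 lat -0.0010162366867401758 z 2.126331924839908e-06 F -7.32356018392253 -4.6801683688216125 7.62417229950559 grip 0.019506398272927897 22.95
```

Emit:
carry_out(
  series=[
    [[-1, 0, -0.002, 0, 0, 0, 0], [-1, 0, -0.002, 0, 0, 0, 0], [-1, 0, -0.002, 0, 0, 0, 0], [-1, 0, -0.002, 0, 0, 0, 0], [-1, 0, -0.002, 0, 0, 0, 0], [-1, 0, -0.002, 0, 0, 0, 0], [-1, 0, -0.002, 0, 0, 0, 0], [-1, 0, -0.002, 0, 0, 0, 0], [-1, 0, 0, 0, 0, 0, 0], [-1, 0, 0, 0, 0, 0, 0]],
  ],
)

```text
clock: 24.2
position: [0.4657, 0.0827, 0.0819]
orientation: [0.001, 0.999, 0.033, -0.0]
contact_force: [-3.2, -4.5, 9.0]
grip_width: 0.019
```

```bash
python3 sl.py
```

```text
travel 0.2151502896262751 lat -0.0010832773403641135 z 6.378643793075733e-06 F -4.313113213733564 -3.4770576417380563 9.042004383407416 grip 0.01900443618136804 24.2
```

Emit:
carry_out(
  series=[
    [[-1, 0, -0.0015, 0, 0, 0, 0], [-1, 0, -0.0015, 0, 0, 0, 0], [-1, 0, -0.0015, 0, 0, 0, 0], [-1, 0, -0.0015, 0, 0, 0, 0], [-1, 0, -0.0015, 0, 0, 0, 0], [-1, 0, -0.0015, 0, 0, 0, 0], [-1, 0, -0.001, 0, 0, 0, 0], [-1, 0, 0, 0, 0, 0, 0], [-1, 0, 0, 0, 0, 0, 0], [-1, 0, 0, 0, 0, 0, 0]],
  ],
)

```text
clock: 25.45
position: [0.465, 0.0924, 0.0819]
orientation: [0.001, 0.999, 0.033, -0.0]
contact_force: [-2.5, -5.2, 7.5]
grip_width: 0.019
```

```bash
python3 sl.py
```

```text
travel 0.22488318846539396 lat -0.0011479809171480527 z 1.6138625733158607e-06 F -5.076603916426814 -2.811451502541634 7.479851510412015 grip 0.019043643715361328 25.45
```

Emit:
carry_out(
  series=[
    [[-1, 0, -0.0005, 0, 0, 0, 0], [-1, 0, -0.0005, 0, 0, 0, 0], [-1, 0, -0.0005, 0, 0, 0, 0], [-1, 0, -0.0005, 0, 0, 0, 0], [-1, 0, -0.0005, 0, 0, 0, 0], [-1, 0, 0, 0, 0, 0, 0], [-1, 0, 0, 0, 0, 0, 0], [-1, 0, 0, 0, 0, 0, 0], [-1, 0, 0, 0, 0, 0, 0], [-1, 0, 0, 0, 0, 0, 0]],
  ],
)

```text
clock: 26.7
position: [0.4649, 0.0955, 0.0819]
orientation: [0.001, 0.999, 0.033, -0.0]
contact_force: [-3.2, -2.9, 7.7]
grip_width: 0.0193
```

```bash
python3 sl.py
```

```text
travel 0.22804283313900067 lat -0.0011478026492444699 z 2.3412053054880366e-05 F -2.6965309135277056 -3.3942924993288393 7.738014140942869 grip 0.019255985582567994 26.7
```

Emit:
carry_out(
  series=[
    [[-1, 0, -0.0005, 0, 0, 0, 0], [-1, 0, -0.0005, 0, 0, 0, 0], [-1, 0, -0.0005, 0, 0, 0, 0], [-1, 0, 0, 0, 0, 0, 0], [-1, 0, 0, 0, 0, 0, 0], [-1, 0, 0, 0, 0, 0, 0], [-1, 0, 0, 0, 0, 0, 0], [-1, 0, 0, 0, 0, 0, 0], [-1, 0, 0, 0, 0, 0, 0], [-1, 0, 0, 0, 0, 0, 0]],
  ],
)

```text
clock: 27.95
position: [0.4647, 0.0979, 0.0819]
orientation: [-0.0, 0.999, 0.033, -0.0]
contact_force: [-3.5, 0.0, 8.7]
grip_width: 0.0188
```

```bash
python3 sl.py
```

```text
travel 0.23038743590045477 lat -0.0011859637193935104 z -6.011245577836055e-07 F 0.21503121999269903 -3.4759484019003266 8.686903111497855 grip 0.018808873212978246 27.95
```

Emit:
carry_out(
  series=[
    [[-1, 0, -0.0005, 0, 0, 0, 0], [-1, 0, -0.0005, 0, 0, 0, 0], [-1, 0, 0, 0, 0, 0, 0], [-1, 0, 0, 0, 0, 0, 0], [-1, 0, 0, 0, 0, 0, 0], [-1, 0, 0, 0, 0, 0, 0], [-1, 0, 0, 0, 0, 0, 0], [-1, 0, 0, 0, 0, 0, 0], [-1, 0, 0, 0, 0, 0, 0], [-1, 0, 0, 0, 0, 0, 0]],
  ],
)

```text
clock: 29.2
position: [0.4646, 0.0986, 0.0819]
orientation: [0.0, 0.999, 0.033, -0.0]
contact_force: [-3.9, -1.6, 8.2]
grip_width: 0.019
```

```bash
python3 sl.py
```

```text
travel 0.23112142413272174 lat -0.0011772054842624383 z 1.0245090677402091e-05 F -1.3710051938480516 -4.018553204760789 8.211464530599802 grip 0.019019752604725285 29.2
```

Emit:
carry_out(
  series=[
    [[-1, 0, -0.0005, 0, 0, 0, 0], [-1, 0, 0, 0, 0, 0, 0], [-1, 0, 0, 0, 0, 0, 0], [-1, 0, 0, 0, 0, 0, 0], [-1, 0, 0, 0, 0, 0, 0], [-1, 0, 0, 0, 0, 0, 0], [-1, 0, 0, 0, 0, 0, 0], [-1, 0, 0, 0, 0, 0, 0], [-1, 0, 0, 0, 0, 0, 0], [-1, 0, 0, 0, 0, 0, 0]],
  ],
)

```text
clock: 30.45
position: [0.4646, 0.0987, 0.0819]
orientation: [0.0, 0.999, 0.033, -0.0]
contact_force: [-4.5, -2.2, 8.2]
grip_width: 0.0192
```

```bash
python3 sl.py
python3 - <<'E'
from h import *
t=snap('top','t9');s=snap('scene','s9');w=snap('wrist','w9')
a=cv2.resize(t['image'][170:270,170:310],None,fx=2.5,fy=2.5,interpolation=cv2.INTER_CUBIC)
b=cv2.resize(s['image'][180:310,200:340],None,fx=2.5,fy=2.5,interpolation=cv2.INTER_CUBIC)
c=cv2.resize(w['image'][30:200,130:450],None,fx=1.6,fy=1.6)
m=np.zeros((600,750,3),np.uint8);m[:250,:350]=a;m[:325,355:705]=b;m[326:598,:512]=c
cv2.imwrite('pics/f.png',cv2.convertScaleAbs(m,alpha=1.3))
E
```

```text
travel 0.23120489043177073 lat -0.001180836135622168 z -2.9544558655392184e-06 F -1.9153111095102477 -4.668437217444555 8.189728940396982 grip 0.01916870144950898 30.45
```

View pics/f.png

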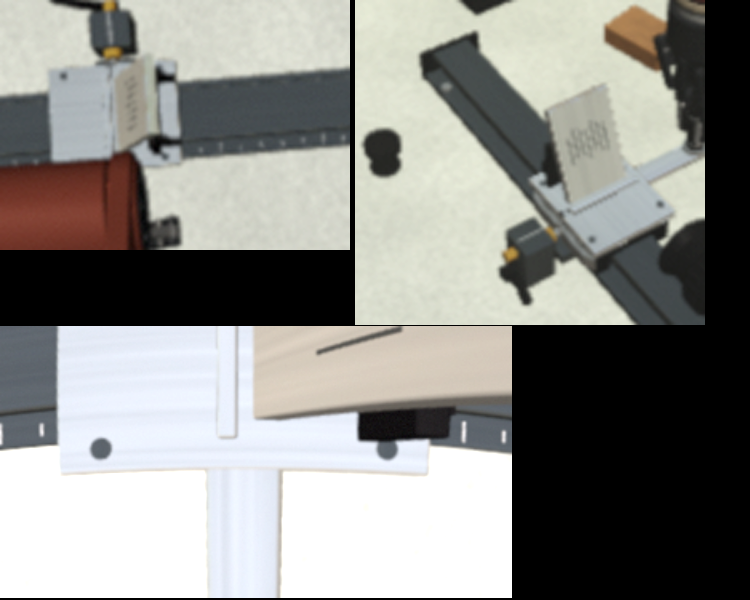

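The carriage moved only 0.08 mm for a 0.5 mm command, so the ball is seated in the notch, and the travel matches the 0.231 m measured from the images. The pictures show the plate still leaning on its rest and the click stop level with the middle of the stage. Handing in.

```bash
python3 -c "
from bench import hand_in;print(hand_in())"
```

```text
the job is handed in; nothing more can be done
None
```

I took the tall plate from the rack slot nearest the carriage, set it down at about 22° behind the ledge and let go of it. Then I gripped the carriage's post, slid the carriage to the click stop, and handed in still gripping it, at about 30.5 s on the clock. The hand-in gave no verdict.

- **Click:** Measured travel was 231.2 mm, against about 231.5 mm (±1.5 mm) expected from the images. Just before the end, the push force fell to about zero as the ball drew the carriage in. The last 0.5 mm of commanded push then moved it only 0.08 mm, so the ball is in the notch, with about 2 N of push left on the carriage.
- **Plate:** The last pictures show it standing between the ledge and the rest, square, leaning back and clear of the fingers. Setting it down changed the force reading by only 2 to 3 N.
- **Grip:** The fingers are closed on the post at 19 mm opening with 40 N commanded. There is a small side load of about 5 N and a vertical load of about 8 N.
- **Other things on the bench:** I touched nothing else in the moves. I did not measure the positions of the short plates or bystanders again afterwards.

No check failed. The estimates of the rail's direction disagreed slightly, at 3.4 to 4°, with no effect on the job.

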